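# Charge the peg tumbler and set its air valve

## Task

Tip the tray by its red bar so that all five wooden buttons slide into the tumbler's hopper. Then set the air valve by its yellow handle: close it fully, clockwise to the stop, and open it again by exactly two turns, and finish there still gripping the yellow handle, with the wheel at rest. Leave the other things on the bench undisturbed.

Things in the scene. Friction and masses are not known exactly. Their poses are not given: they have to be found in the camera images.
- loader: bench tumbler, green steel base 345 x 190 x 30, fixed, carrying a plywood tipping tray (nearer the robot) and an aluminium hopper (farther away). Origin on the table under the tray; own x points from the tray to the hopper, own y along the tray's hinge, z up. Tray's hinge line: 80 along own x from the origin, 140 above the table, parallel to own y.
- tray (a joint): tilt of the tipping tray, rad: 0 = level on its rest, grows as the red bar is lifted, stop at 1.3. Stiff hinge (0.6 N m of friction, about 4 to 6 N at the bar): it stays where it is left. Tray of 140 x 124, floor 4 thick with its top face level with the hinge line, walls 35 high on three sides and open towards the hopper, 0.3 kg. The buttons slide off the open edge when it is tipped steeply (from about 0.8 to 1.2 rad).
- tray_bar (a point): middle of the tray's red round bar, 12 in diameter, 124 long along the loader's y, joined to the tray at both ends only; 165 from the hinge line on the robot's side and 20 above it when level (160 above the table). Free gap of 34 between bar and tray wall. The bar may roll between the fingers while they stay pointing down.
- hopper_in (a point): centre of the hopper's inner floor, 40 above the table; inside 150 along loader x by 150 along y; the far wall and side walls rise to 175 above the table, the wall under the hinge to 130; open at the top.
- valve: brass air valve on a dark steel plate 110 x 130, fixed; copper pipe of 180 along own y. Origin on the table under the wheel's upright axis.
- wheel_centre (a point): centre of the blue hand wheel, on its upright axis, 110 above the table; the rim has a radius of 60 and is a 14 thick round bar with three spokes and a hub no higher than 10 above this point.
- wheel (a joint): opening of the valve, rad, counted over several turns: 0 = fully closed at a hard stop; grows counter-clockwise seen from above (opening), falls clockwise (closing). 6.283 is one turn. It starts 0.4 to 1.2 turns open; friction 0.12 N m (2 N at the handle); it stays where it is left.
- handle: yellow upright handle standing on the wheel's rim, 60 from the wheel's axis: a round grip 22 in diameter, 48 tall, from 118 to 166 above the table, that revolves freely about its own upright axis, so fingers holding it need not turn as they carry it round. Origin at the centre of its underside; z up.
- handle_mid (a point): point on the axis of the yellow handle, 27 above its underside (145 above the table).
- button0_center (a point): centre of a dark turned wooden peg button, a cylinder 28 in diameter and 22 tall, 13 to 22 g, loose, standing on the tray at the start
- button1_center (a point): centre of a dark turned wooden peg button, a cylinder 28 in diameter and 22 tall, 13 to 22 g, loose, standing on the tray at the start
- button2_center (a point): centre of a dark turned wooden peg button, a cylinder 28 in diameter and 22 tall, 13 to 22 g, loose, standing on the tray at the start
- button3_center (a point): centre of a dark turned wooden peg button, a cylinder 28 in diameter and 22 tall, 13 to 22 g, loose, standing on the tray at the start
- button4_center (a point): centre of a dark turned wooden peg button, a cylinder 28 in diameter and 22 tall, 13 to 22 g, loose, standing on the tray at the start
- glue: small white plastic glue bottle with a red cap, 40 across, 90 tall, loose, bystander; origin at its underside
- screwdriver: screwdriver, 180 long, lying, loose, bystander; origin at its underside
- brush_pot: blue ceramic cup, 70 across, 90 tall, loose, bystander; origin at its underside
- sanding_block: cork sanding block, 100 x 60 x 35, loose, bystander; origin at its underside
- plane: small hand plane, 160 x 50, 68 tall, loose, bystander; origin at its underside
- varnish: amber varnish jar, 64 across, 75 tall, loose, bystander; origin at its underside

How it is judged:
On the way, in this order (a step that is already met when the one before it is completed fails the run):
1. the tray has been tipped (past 0.35 rad) (value of joint tray above 0.35 rad), for 0.05 s.
2. all five buttons are in the hopper (horizontal distance between each of button0_center, button1_center, button2_center, button3_center, button4_center and hopper_in below 0.105 m and height (world z) of button0_center between 0.045 and 0.12 m and height (world z) of button1_center between 0.045 and 0.12 m and height (world z) of button2_center between 0.045 and 0.12 m and height (world z) of button3_center between 0.045 and 0.12 m and height (world z) of button4_center between 0.045 and 0.12 m), for 0.2 s.
3. the valve is closed to its stop (within 0.12 rad) (value of joint wheel below 0.12 rad), for 0.1 s.
At the end, for the whole second after the job is handed in: All five buttons lie in the hopper; the wheel stands two turns open from its stop (12.57 rad, within 0.26 rad or 15 degrees) and at rest (below 0.1 rad/s), and the fingers still grip the yellow handle (more than 2 N, grasp point within 35 mm of its middle) (all of step 2 and value of joint wheel between 12.306 and 12.826 rad and velocity of joint wheel between -0.1 and 0.1 rad/s and contact force between the fingers and handle above 2 N and distance between the grasp point and handle_mid below 0.035 m); the arm keeps its last pose, push and grip.
It fails at once if a bystander is shifted by more than 40 mm (distance of any of glue, screwdriver, brush_pot, sanding_block, plane, varnish from where it was at the start of the episode above 0.04 m).
It also fails if it takes over 72 s, if anything falls off the work surface, if the arm or the gripper's body presses on something with over 40 N, if the wrist force passes 120 N, or if a joint passes its speed limit or range.

## Robot

A 6-joint arm with a two-finger parallel gripper is mounted at the origin on the work surface. World frame = base frame: x ahead of the robot, y to its left, z up, the work surface at z = 0. Lengths are in m, angles in rad, forces in N, time in s.
With the tool pointing down it reaches from about 0.375 to 0.975 m from the base axis. Payload 3.8 kg.
Tool frame: the origin (TCP) lies at the very end of the fingers, on their centre line; the grasp point (between the pads) lies tcp_to_grasp behind it (tcp_to_grasp is the distance from the TCP to the grasp point, in m); z points along the fingers, y is the line along which they close (so a half turn about z gives the same grasp; the last joint's range is limited). The gripper opens to 85 mm and grips with 20 to 120 N. Pads are 22 mm wide; open, the fingers measure 114 mm over their backs; the gripper's body (76 mm by 85 mm) begins 54 mm behind the grasp point. The pads swing forward as they close: fully open they stand 13 mm farther back than shut.
Start: joints at [-1.258, 0.264, 1.604, -0, 1.274, -0.037], TCP at [0.231, -0.634, 0.231] pointing down, gripper open.
Joint ranges: [-2.63, 2.63], [-0.94, 2.18], [0.31, 2.57], [-1.31, 4.45], [0, 2.66], [-2.55, 2.55]. Speed limits (rad/s): [2.57, 2.57, 3.14, 3.14, 3.14, 3.14].

## Interface

Orientations are given as [roll, pitch, yaw] about the fixed x, y, z axes, in that order (R = Rz(yaw) Ry(pitch) Rx(roll)).
In Python, from plant import * gives the robot as it stands.
- The arm moves only by the tool move_arm, never from a script. Its argument "moves" is a list of rows, each a list of 3 entries, a list of its own where there are three numbers: the shift along the tool's x, y, z in mm, then the turn, a rotation vector about the tool's x, y, z in rad, then the closure, from 0 (fully open) to 1 (shut). A call has 1 to 8 rows; each row shifts and turns the commanded pose from where the row before left it, along the tool's axes as they then stand; what a row does not reach is not made up. A row lasts 1/8 s, in which the tool goes at most 62.5 mm and 10.7 degrees, less where a joint would pass 70% of its speed; a pose out of reach is approached as far as the arm can. A call is refused whole if a number of a shift passes 62.5 or a number of a turn 0.188, either way. A call with a gripper value outside its range is refused whole. The fingers move at their own pace and stop on an object; "force" is the grip in N (left out, the last holds). Time passes only in rows, so rows that do not move let the fingers close. It gives the time, the measured TCP pose, the force, the opening and the grip force at its end, in the units of the state.
- get_obs(): the state, without advancing time (a new reading comes with each control period).
- capture(name): name is "scene" or "top"; returns a dict with "img" (480x640x3 uint8, blue, green, red), "z_map" (480x640 float32, m along the optical axis (not along the pixel's ray), 0 where there is no reading), "K" (3x3 intrinsics, pixels), "world_to_cam" (4x4, takes a point from world to camera coordinates). Camera axes: x right, y down, z forward; pixel columns grow to the right and rows downward; lengths in m; the calibration is good to about 2 mm. A picture is of the moment at which its call begins.
- job_done(): hands the job in; it is judged then, once.
The state is a dict: "time": time; "q": joint angles; "joint_vel": joint speeds; "effort": joint torques, N m; "ee_pos": TCP position; "tcp_rot": TCP orientation; "force": force on the tool from outside, world axes, zero at the start; "torque": the same for the moment, N m; "width": opening from 0.0 (shut) to 1.0 (fully open); "grip_force": force on a finger pad.
Only numpy, scipy, OpenCV 4.12 (cv2) and the standard library are available. Lean on these libraries where they do the work, as an engineer would, in place of code of your own. Each camera call takes 0.05 s, during which the arm holds its last target. There are 200 camera calls.

## Working session

There is one attempt and no reset: what is moved stays moved. The work goes in short steps, Python scripts to look and compute and a tool call to move; the robot and the scene stay as the last step left them, time stands still between calls to the robot, and variables do not carry over. Pictures are saved under pics/ and viewed, at most 10 in all, crops included, and the job is handed in when it is done.

Besides the shell and the picture viewer there is one more tool, called after "Request:" in YAML: its name, and indented under it one key for each argument. move_arm: Moves the arm, as the interface text tells. Its arguments: {"type":"object","properties":{"moves":{"type":"array","items":{"type":"array"}},"force":{"type":"number"}},"required":["moves"]}

```bash
mkdir -p pics; ls; python3 - <<'E'
from plant import *
import cv2,pickle
o=get_obs();print(o)
for n in("scene","top"):
    c=capture(n);cv2.imwrite(f"pics/{n}0.png",c["img"]);pickle.dump(c,open(f"{n}0.pkl","wb"));print(c["K"],c["world_to_cam"])
E
```

```text
pics
{'time': 0.0, 'q': array([-1.25788068e+00,  2.64758445e-01,  1.60538586e+00, -1.09231446e-05,
        1.27370247e+00, -3.69369696e-02]), 'joint_vel': array([ 5.99056485e-04,  2.91266134e-04, -1.06516949e-04,  6.64906982e-05,
        1.10409656e-03, -2.39073808e-03]), 'effort': array([ 1.50052809e-03, -5.15105867e+01, -3.67315006e+01, -2.31841177e-04,
        1.29543719e-02, -1.53453834e-05]), 'ee_pos': array([ 0.23110659, -0.63341835,  0.22995206]), 'tcp_rot': array([-3.13933969e+00, -7.28110926e-05,  3.49855739e-01]), 'force': array([ 0.90529089,  0.10863538, -0.17396196]), 'torque': array([-0.00345994, -0.02544236,  0.06847686]), 'grip_force': 0.0, 'width': 0.99910538326694}
[[495.31898345   0.         318.31424037]
 [  0.         495.31898345 234.8674867 ]
 [  0.           0.           1.        ]] [[ 0.33102181  0.94360718 -0.00548208 -0.19909374]
 [ 0.76249786 -0.27090128 -0.58754532 -0.36787178]
 [-0.55589709  0.19031024 -0.80917269  1.56053056]
 [ 0.          0.          0.          1.        ]]
[[433.67821401   0.         312.92555675]
 [  0.         433.67821401 239.67128021]
 [  0.           0.           1.        ]] [[-0.0062483  -0.99972293 -0.02269392  0.03773423]
 [-0.99094483  0.00923417 -0.13395179  0.59917494]
 [ 0.13412423  0.02165145 -0.99072797  1.25860515]
 [ 0.          0.          0.          1.        ]]
```

View pics/top0.png

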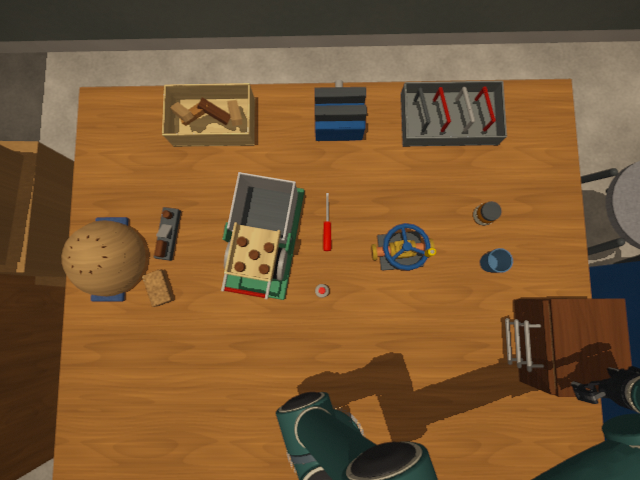

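View pics/scene0.png

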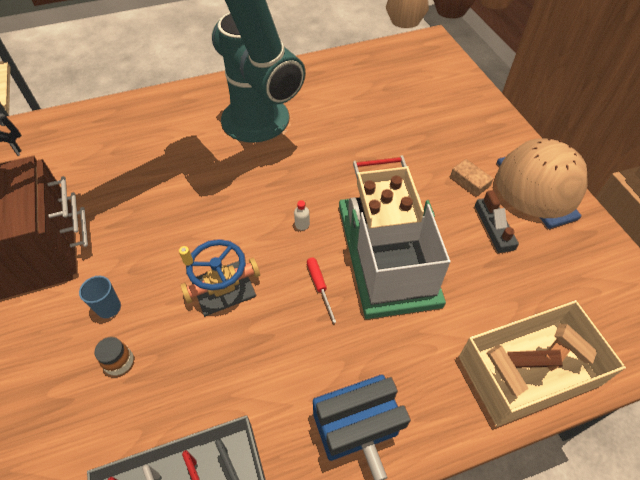

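Top view: red bar about (245,292), wheel about (407,247), handle (432,251), glue (322,291), screwdriver (327,225). Scene view: bar (381,161), wheel (216,265), handle (185,255).

```bash
cat > h.py <<'E'
import numpy as np,cv2,pickle
def ray(c,uv,z):
    R=c["world_to_cam"][:3,:3];t=c["world_to_cam"][:3,3]
    o=-R.T@t;d=R.T@np.linalg.inv(c["K"])@np.r_[uv,1.]
    return o+d*(z-o[2])/d[2]
def mask(c,lo,hi,box):
    h=cv2.cvtColor(c["img"],cv2.COLOR_BGR2HSV);m=cv2.inRange(h,lo,hi)
    b=np.zeros_like(m);x0,y0,x1,y1=box;b[y0:y1,x0:x1]=1;return m*b
def pts(c,m):
    v,u=np.nonzero(m);d=c["z_map"][v,u];k=d>0;u,v,d=u[k],v[k],d[k]
    P=np.linalg.inv(c["K"])@np.c_[u,v,np.ones(len(u))].T*d
    R=c["world_to_cam"][:3,:3];t=c["world_to_cam"][:3,3]
    return (R.T@(P-t[:,None])).T
E
python3 - <<'E'
from h import *
S=pickle.load(open("scene0.pkl","rb"));T=pickle.load(open("top0.pkl","rb"))
for n,c,bb,wb in(("S",S,(350,145,415,172),(170,225,255,300)),("T",T,(215,270,275,305),(375,215,445,280))):
    m=mask(c,(0,150,60),(8,255,255),bb)|mask(c,(172,150,60),(180,255,255),bb)
    r=cv2.minAreaRect(np.argwhere(m)[:,::-1].astype(np.float32));b=cv2.boxPoints(r)
    e=[(b[i]+b[(i+1)%4])/2 for i in range(4)]
    L=[np.linalg.norm(e[0]-e[2]),np.linalg.norm(e[1]-e[3])]
    a,d=(e[0],e[2]) if L[0]>L[1] else (e[1],e[3])
    A,D=ray(c,a,.16),ray(c,d,.16);print(n,"bar",a,d,A,D,(A+D)/2,np.linalg.norm(A-D))
    p=pts(c,m);print(" depth",np.median(p,0),p.min(0),p.max(0))
    m=mask(c,(100,130,40),(125,255,255),wb)
    p=pts(c,m);p=p[abs(p[:,2]-.112)<.012]
    # circle fit outer points
    A_=np.c_[2*p[:,:2],np.ones(len(p))]
    cc=p[:,:2].mean(0)
    for _ in range(10):
        k=abs(np.hypot(*(p[:,:2]-cc).T)-.06)<.012;q=p[k]
        s=np.linalg.lstsq(np.c_[2*q[:,:2],np.ones(len(q))],(q[:,:2]**2).sum(1),rcond=None)[0];cc=s[:2]
    print(" wheel",cc,np.sqrt(s[2]+cc@cc),len(q))
    m=mask(c,(20,150,120),(32,255,255),wb)
    p=pts(c,m);h=p[p[:,2]>.125];print(" handle",len(h),np.median(h,0),h.min(0),h.max(0))
    top=p[p[:,2]>.160];print(" top",len(top),top.mean(0))
    e=np.median(h,0)[:2]
# buttons, floor of tray edges
p=pts(T,mask(T,(10,40,120),(30,160,255),(225,220,295,300)));p=p[(p[:,2]>.13)]
print(p.min(0),p.max(0))
E
```

```text
S bar [400.12195 159.09755] [356.9878  163.89024] [0.45421717 0.26778718 0.16      ] [0.43348851 0.16085792 0.16      ] [0.44385284 0.21432255 0.16      ] 0.10891989047984976
 depth [0.44655212 0.21563871 0.16369714] [ 0.28551037  0.15884266 -0.00233331] [0.45960576 0.33455242 0.17054859]
 wheel [ 0.57302892 -0.2329061 ] 0.058790860131185056 658
 handle 83 [ 0.55603015 -0.28909274  0.15583936] [ 0.53833557 -0.29850403  0.12550731] [ 0.55997049 -0.2787471   0.16838259]
 top 36 [ 0.55066797 -0.28818517  0.16432659]
T bar [224.16 288.12] [264.288   295.41602] [0.45399508 0.27016891 0.16      ] [0.43383033 0.16173214 0.16      ] [0.44391271 0.21595053 0.16      ] 0.11029574253834395
 depth [0.44321277 0.21329231 0.16622326] [0.42959809 0.16109552 0.15664895] [0.45691721 0.26915728 0.17245613]
 wheel [ 0.5681107  -0.22967384] 0.058784962193000785 501
 handle 40 [ 0.5464376  -0.28402591  0.1660287 ] [ 0.53791005 -0.29704881  0.15819975] [ 0.55730166 -0.2772232   0.17202062]
 top 39 [ 0.54773352 -0.28555584  0.1662211 ]
[0.42692755 0.10053214 0.13023637] [0.63846269 0.27637692 0.18247747]
```

```bash
cat >> h.py <<'E'
from scipy.spatial.transform import Rotation as Ro
def plan(p,rpy,wps):
    """wps: (x,y,z,yaw,closure); prints rows in tool axes"""
    p=np.array(p,float);R=Ro.from_euler("xyz",rpy);out=[]
    for x,y,z,yaw,c in wps:
        s=R.inv().apply(np.array([x,y,z])-p)*1000
        s=np.round(s,0);Rt=Ro.from_euler("xyz",[np.pi,0,yaw])
        w=np.round((R.inv()*Rt).as_rotvec(),3)
        out.append([s.tolist(),w.tolist(),c])
        p=p+R.apply(s)/1000;R=R*Ro.from_rotvec(w)
    for i in range(0,len(out),8):print(str(out[i:i+8]).replace(".0,",",").replace(".0]","]").replace(" ",""))
E
python3 - <<'E'
from plant import *
from h import *
print(tcp_to_grasp)
o=get_obs();p=o["ee_pos"]
S=pickle.load(open("top0.pkl","rb"))
w=[(p[0],p[1],.275,.35,0),(p[0],p[1],.32,.35,0)]
r0,a0=np.hypot(p[0],p[1]),np.arctan2(p[1],p[0]);b=np.array([.444,.215]);r1,a1=np.hypot(*b),np.arctan2(b[1],b[0])
n=20
for i in range(1,n+1):
    t=i/n;r=r0+(r1-r0)*min(1,t*1.2);a=a0+(a1-a0)*t
    w.append((r*np.cos(a),r*np.sin(a),.32 if t<.7 else .32-.08*(t-.7)/.3,.35+1.036*t,round(.6*t,2)))
plan(p,o["tcp_rot"],w)
E
```

```text
0.0187
[[[0,-0,-45],[-0.002,-0,-0],0],[[0,-0,-45],[-0,-0,-0],0],[[55,-13,0],[-0,-0,-0.052],0.03],[[54,-15,0],[-0,-0,-0.052],0.06],[[53,-17,0],[-0,-0,-0.052],0.09],[[51,-18,0],[-0,-0,-0.051],0.12],[[50,-19,0],[-0,-0,-0.052],0.15],[[48,-21,0],[-0,-0,-0.052],0.18]]
[[[47,-22,0],[-0,-0,-0.052],0.21],[[45,-23,0],[-0,-0,-0.052],0.24],[[43,-25,0],[-0,-0,-0.051],0.27],[[42,-26,0],[-0,-0,-0.052],0.3],[[40,-26,0],[-0,-0,-0.052],0.33],[[38,-28,0],[-0,-0,-0.052],0.36],[[37,-28,0],[-0,-0,-0.052],0.39],[[35,-29,0],[-0,-0,-0.051],0.42]]
[[[33,-30,13],[-0,-0,-0.052],0.45],[[31,-31,14],[-0,-0,-0.052],0.48],[[32,-28,13],[-0,-0,-0.052],0.51],[[34,-22,13],[-0,-0,-0.052],0.54],[[34,-24,14],[-0,-0,-0.051],0.57],[[33,-25,13],[-0,-0,-0.052],0.6]]
```

Request:
move_arm:
  moves:
    - [[0,0,-45],[-0.002,0,0],0]
    - [[0,0,-45],[0,0,0],0]
    - [[55,-13,0],[0,0,-0.052],0.03]
    - [[54,-15,0],[0,0,-0.052],0.06]
    - [[53,-17,0],[0,0,-0.052],0.09]
    - [[51,-18,0],[0,0,-0.051],0.12]
    - [[50,-19,0],[0,0,-0.052],0.15]
    - [[48,-21,0],[0,0,-0.052],0.18]

```text
time: 1.1
ee_pos: [0.4591, -0.4001, 0.3202]
tcp_rot: [3.141, 0.001, 0.663]
force: [-0.2, -0.3, -0.6]
width: 0.819
grip_force: 0.0
```

Request:
move_arm:
  moves:
    - [[47,-22,0],[0,0,-0.052],0.21]
    - [[45,-23,0],[0,0,-0.052],0.24]
    - [[43,-25,0],[0,0,-0.051],0.27]
    - [[42,-26,0],[0,0,-0.052],0.3]
    - [[40,-26,0],[0,0,-0.052],0.33]
    - [[38,-28,0],[0,0,-0.052],0.36]
    - [[37,-28,0],[0,0,-0.052],0.39]
    - [[35,-29,0],[0,0,-0.051],0.42]

```text
time: 2.1
ee_pos: [0.5219, -0.0251, 0.3197]
tcp_rot: [3.141, 0.002, 1.077]
force: [0.5, -0.2, 0.0]
width: 0.58
grip_force: 0.0
```

Request:
move_arm:
  moves:
    - [[33,-30,13],[0,0,-0.052],0.45]
    - [[31,-31,14],[0,0,-0.052],0.48]
    - [[32,-28,13],[0,0,-0.052],0.51]
    - [[34,-22,13],[0,0,-0.052],0.54]
    - [[34,-24,14],[0,0,-0.051],0.57]
    - [[33,-25,13],[0,0,-0.052],0.6]
    - [[0,0,0],[0,0,0],0.6]

```text
time: 2.98
ee_pos: [0.4418, 0.2162, 0.238]
tcp_rot: [-3.139, 0.003, 1.39]
force: [0.1, -0.5, 0.5]
width: 0.401
grip_force: 0.0
```

```bash
python3 - <<'E'
from plant import *
from h import *
a=capture("scene");b=capture("top")
cv2.imwrite("pics/c1.png",np.hstack([cv2.resize(a["img"][90:210,320:440],(400,400)),cv2.resize(b["img"][210:310,200:300],(400,400))]))
o=get_obs()
plan(o["ee_pos"],o["tcp_rot"],[(.444,.215,.20,1.386,.6),(.444,.215,.165,1.386,.6),(.444,.215,.145,1.386,.6)])
E
```

```text
[[[1,0,39],[0.001,0.003,0.001],0.6],[[-1,0,35],[-0,-0,-0],0.6],[[0,0,20],[-0,-0,-0],0.6]]
```

View pics/c1.png

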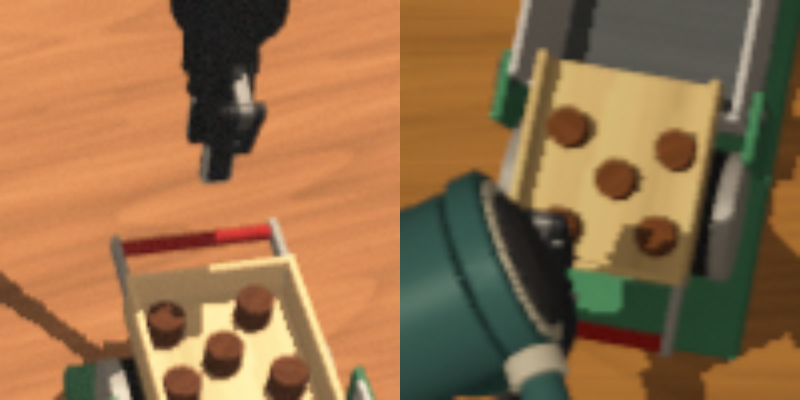

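The fingers are centred over the bar (scene crop: bar from (115,245) to (275,230), fingertips at (215,175)). Next I lower them and grip.

Request:
move_arm:
  moves:
    - [[1,0,39],[0.001,0.003,0.001],0.6]
    - [[-1,0,35],[0,0,0],0.6]
    - [[0,0,20],[0,0,0],0.6]
    - [[0,0,0],[0,0,0],1]
    - [[0,0,0],[0,0,0],1]
    - [[0,0,0],[0,0,0],1]
    - [[0,0,0],[0,0,0],1]
  force: 40

```text
time: 3.95
ee_pos: [0.4428, 0.2135, 0.1455]
tcp_rot: [-3.139, 0.001, 1.385]
force: [-4.8, -1.5, -4.6]
width: 0.126
grip_force: 38.9
```

```bash
python3 - <<'E'
import numpy as np
th=np.r_[np.arange(0,.8,.1),np.arange(.8,1.21,.05)];a=th+.1206
y=166.2*(np.cos(.1206)-np.cos(a));z=-166.2*(np.sin(a)-np.sin(.1206))
print(np.c_[th[1:],np.diff(np.round(y)),np.diff(np.round(z))].round(2).tolist())
E
```

```text
[[0.1, 3.0, -16.0], [0.2, 4.0, -16.0], [0.3, 6.0, -16.0], [0.4, 8.0, -15.0], [0.5, 9.0, -14.0], [0.6, 10.0, -13.0], [0.7, 12.0, -12.0], [0.8, 12.0, -10.0], [0.85, 7.0, -5.0], [0.9, 7.0, -5.0], [0.95, 7.0, -4.0], [1.0, 8.0, -4.0], [1.05, 7.0, -3.0], [1.1, 8.0, -3.0], [1.15, 8.0, -3.0], [1.2, 8.0, -2.0]]
```

Request:
move_arm:
  moves:
    - [[0,3,-16],[0,0,0],1]
    - [[0,4,-16],[0,0,0],1]
    - [[0,6,-16],[0,0,0],1]
    - [[0,8,-15],[0,0,0],1]
    - [[0,9,-14],[0,0,0],1]
    - [[0,10,-13],[0,0,0],1]
    - [[0,12,-12],[0,0,0],1]

```text
time: 4.82
ee_pos: [0.4931, 0.2043, 0.2501]
tcp_rot: [-3.137, 0.001, 1.385]
force: [-11.1, -2.8, 1.8]
width: 0.123
grip_force: 39.0
```

Request:
move_arm:
  moves:
    - [[0,12,-10],[0,0,0],1]
    - [[0,7,-5],[0,0,0],1]
    - [[0,7,-5],[0,0,0],1]
    - [[0,7,-4],[0,0,0],1]
    - [[0,8,-4],[0,0,0],1]
    - [[0,7,-3],[0,0,0],1]
    - [[0,0,0],[0,0,0],1]
    - [[0,0,0],[0,0,0],1]

```text
time: 5.82
ee_pos: [0.5427, 0.1952, 0.2845]
tcp_rot: [3.138, -0.001, 1.385]
force: [-8.8, -4.6, 9.0]
width: 0.12
grip_force: 39.6
```

Request:
move_arm:
  moves:
    - [[0,8,-3],[0,0,0],1]
    - [[0,8,-3],[0,0,0],1]
    - [[0,8,-2],[0,0,0],1]
    - [[0,0,0],[0,0,0],1]
    - [[0,0,0],[0,0,0],1]
    - [[0,0,0],[0,0,0],1]
    - [[0,0,0],[0,0,0],1]

```text
time: 6.7
ee_pos: [0.5673, 0.1909, 0.2924]
tcp_rot: [3.136, -0.002, 1.384]
force: [-4.8, -4.6, 6.4]
width: 0.119
grip_force: 40.6
```

```bash
python3 - <<'E'
from plant import *
from h import *
a=capture("scene");b=capture("top")
cv2.imwrite("pics/c2.png",np.hstack([cv2.resize(a["img"][130:310,320:460],(400,514)),cv2.resize(b["img"][160:310,200:310],(400,514))]))
E
```

```text
(no output)
```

View pics/c2.png

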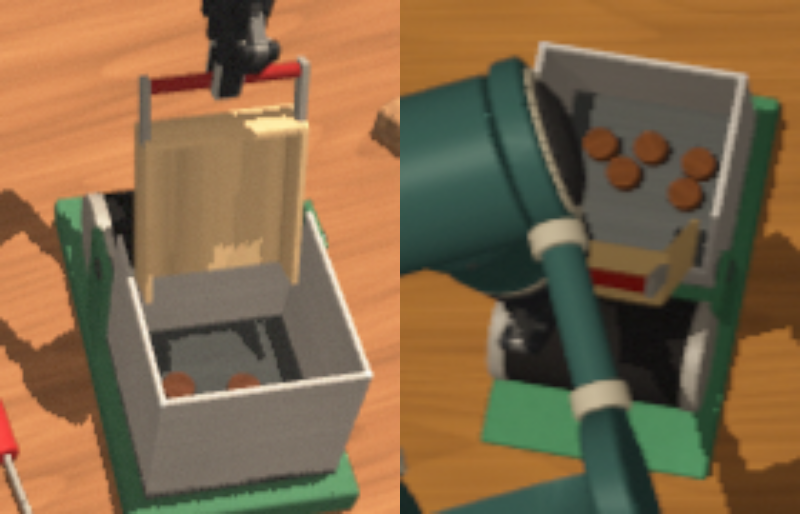

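All five buttons lie flat in the hopper (right crop, around (600-700,145-195)) and the tray is empty. I'll release the bar and go to the valve.

```bash
python3 - <<'E'
from plant import *
from h import *
o=get_obs();p=o["ee_pos"];y=o["tcp_rot"][2]
w=[(*p,y,.6)]*3+[(p[0],p[1],.33,y,.6),(p[0],p[1],.37,y,.5)]
g=np.array([.549,-.287]);n=10
for i in range(1,n+1):
    t=i/n;w.append((*(p[:2]+(g-p[:2])*t),.37 if t<.5 else .37-.15*(t-.5)/.5,y+(np.pi/2-y)*t,round(.5*(1-t),2)))
w.append((*g,.22,np.pi/2,0))
plan(p,o["tcp_rot"],w)
E
```

```text
[[[0,0,0],[0.005,-0.002,-0],0.6],[[0,0,0],[0,-0,-0],0.6],[[0,0,0],[0,-0,-0],0.6],[[0,0,-38],[0,-0,-0],0.6],[[0,0,-40],[0,-0,-0],0.5],[[-47,7,0],[0,-0,-0.019],0.45],[[-48,6,0],[0,-0,-0.018],0.4],[[-47,6,0],[0,-0,-0.019],0.35]]
[[[-48,4,0],[0,-0,-0.019],0.3],[[-48,3,0],[0,-0,-0.018],0.25],[[-47,3,30],[0,-0,-0.019],0.2],[[-48,2,30],[0,-0,-0.019],0.15],[[-48,1,30],[0,-0,-0.018],0.1],[[-48,-0,30],[0,-0,-0.019],0.05],[[-48,-1,30],[0,-0,-0.019],0],[[0,-0,0],[0,-0,0],0]]
```

Request:
move_arm:
  moves:
    - [[0,0,0],[0,0,0],0.6]
    - [[0,0,0],[0,0,0],0.6]
    - [[0,0,0],[0,0,0],0.6]
    - [[0,0,-38],[0.004,-0.002,0],0.6]
    - [[0,0,-40],[0,0,0],0.5]
    - [[-47,7,0],[0,0,-0.019],0.45]
    - [[-48,6,0],[0,0,-0.018],0.4]
    - [[-47,6,0],[0,0,-0.019],0.35]

```text
time: 7.8
ee_pos: [0.5612, 0.0473, 0.365]
tcp_rot: [-3.138, 0.0, 1.442]
force: [0.4, 0.4, -0.6]
width: 0.648
grip_force: 0.0
```

Request:
move_arm:
  moves:
    - [[-48,4,0],[0,0,-0.019],0.3]
    - [[-48,3,0],[0,0,-0.018],0.25]
    - [[-47,3,30],[0,0,-0.019],0.2]
    - [[-48,2,30],[0,0,-0.019],0.15]
    - [[-48,1,30],[0,0,-0.018],0.1]
    - [[-48,0,30],[0,0,-0.019],0.05]
    - [[-48,-1,30],[0,0,-0.019],0]
    - [[0,0,0],[0,0,0],0]

```text
time: 8.8
ee_pos: [0.5454, -0.2889, 0.2109]
tcp_rot: [-3.132, -0.002, 1.568]
force: [0.7, 1.0, -0.8]
width: 1.001
grip_force: 0.0
```

```bash
python3 - <<'E'
from plant import *
from h import *
a=capture("scene");b=capture("top")
cv2.imwrite("pics/c3.png",np.hstack([cv2.resize(a["img"][180:320,150:290],(400,400)),cv2.resize(b["img"][160:310,200:310],(400,545))[:400]]))
for c,bx in((a,(170,225,225,300)),):
    p=pts(c,mask(c,(20,150,120),(32,255,255),bx));h=p[p[:,2]>.125];print(len(h),h.mean(0))
    h=p[p[:,2]>.160];print(len(h),h.mean(0))
o=get_obs();print(o["q"],o["ee_pos"],o["tcp_rot"],o["force"])
plan(o["ee_pos"],o["tcp_rot"],[(.549,-.287,z,np.pi/2,0) for z in(.19,.155,.128)])
E
```

```text
62 [ 0.55664386 -0.28753044  0.15009562]
21 [ 0.55552757 -0.28693754  0.16413548]
[-5.22090334e-01  1.71754869e-01  1.74670715e+00 -1.48635426e-03
  1.22793838e+00 -5.21133137e-01] [ 0.54756903 -0.28687326  0.21434808] [-3.13672708e+00 -1.18183614e-03  1.57033930e+00] [ 0.09812648 -0.29618573 -0.09492454]
[[[-0,2,24],[-0.005,-0.001,-0],0],[[-0,-0,35],[0,-0,-0],0],[[-0,-0,27],[0,-0,-0],0]]
```

View pics/c3.png

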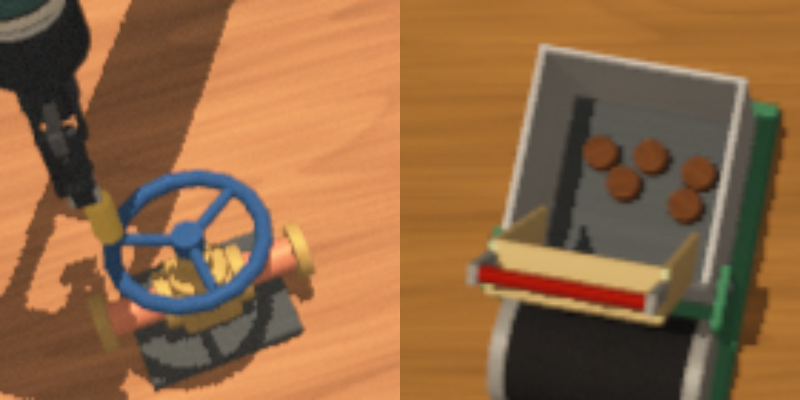

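The gripper stands directly over the handle (yellow at (103,215) in the crop), and the buttons and the raised tray haven't moved. I'll descend and grip.

Request:
move_arm:
  moves:
    - [[0,1,24],[-0.005,-0.001,0],0]
    - [[0,0,35],[0,0,0],0]
    - [[0,0,27],[0,0,0],0]
    - [[0,0,0],[0,0,0],1]
    - [[0,0,0],[0,0,0],1]
    - [[0,0,0],[0,0,0],1]
    - [[0,0,0],[0,0,0],1]
    - [[0,0,0],[0,0,0],1]
  force: 40

```text
time: 9.9
ee_pos: [0.5497, -0.2874, 0.1311]
tcp_rot: [3.138, 0.002, 1.572]
force: [-0.5, 0.6, 6.9]
width: 0.248
grip_force: 39.2
```

```bash
cat > wh.py <<'E'
import sys
from plant import *
from h import *
C=np.array(eval(sys.argv[1]));d=float(sys.argv[2]);n=int(sys.argv[3])
o=get_obs();p=o["ee_pos"];e=p[:2]-C;f=np.arctan2(e[1],e[0])
print("phi",f,"r",np.hypot(*e),"z",p[2],"F",o["force"].round(1),"grip",o["grip_force"],"rot",o["tcp_rot"])
plan(p,o["tcp_rot"],[(*(C+.06*np.array([np.cos(f+d*i),np.sin(f+d*i)])),.130,np.pi/2,1) for i in range(1,n+1)])
E
python3 wh.py "(.5705,-.2315)" -.3 8
```

```text
phi -1.9274203873674893 r 0.059615455116978334 z 0.13105378407580676 F [-0.5  0.6  6.9] grip 39.17851209640503 rot [3.13814617e+00 2.23308200e-03 1.57165009e+00]
[[[8,-16,1],[0.003,0.002,0.001],1],[[13,-12,-0],[0,0,-0],1],[[16,-8,-0],[0,0,-0],1],[[18,-3,-0],[0,0,-0],1],[[18,2,-0],[0,0,-0],1],[[16,8,-0],[0,0,-0],1],[[13,12,-0],[0,0,-0],1],[[9,15,-0],[0,0,-0],1]]
```

Request:
move_arm:
  moves:
    - [[8,-16,0],[0,0,0],1]
    - [[13,-12,0],[0,0,0],1]
    - [[16,-8,0],[0,0,0],1]
    - [[18,-3,0],[0,0,0],1]
    - [[18,2,0],[0,0,0],1]
    - [[16,8,0],[0,0,0],1]
    - [[13,12,0],[0,0,0],1]
    - [[0,0,0],[0,0,0],1]

```text
time: 10.9
ee_pos: [0.5323, -0.1825, 0.131]
tcp_rot: [3.139, -0.002, 1.572]
force: [-2.1, 6.7, 11.6]
width: 0.244
grip_force: 41.5
```

```bash
python3 wh.py "(.5705,-.2315)" -.2 8
```

```text
phi 2.2333366977368536 r 0.06212309468625482 z 0.13095662498487556 F [-2.1  6.7 11.6] grip 41.47494435310364 rot [ 3.13938374e+00 -1.58063963e-03  1.57220615e+00]
[[[5,11,1],[0.002,-0.002,0.001],1],[[4,12,-0],[0,0,0],1],[[2,11,-0],[0,0,0],1],[[-1,12,-0],[0,0,0],1],[[-2,12,-0],[0,0,0],1],[[-5,11,0],[0,0,0],1],[[-8,10,0],[0,0,0],1],[[-9,8,0],[0,0,0],1]]
```

Request:
move_arm:
  moves:
    - [[5,11,0],[0,0,0],1]
    - [[4,12,0],[0,0,0],1]
    - [[2,11,0],[0,0,0],1]
    - [[-1,12,0],[0,0,0],1]
    - [[-2,12,0],[0,0,0],1]

```text
time: 11.52
ee_pos: [0.5907, -0.1746, 0.131]
tcp_rot: [3.139, -0.001, 1.572]
force: [-1.2, 2.2, 9.8]
width: 0.246
grip_force: 41.2
```

```bash
python3 wh.py "(.5705,-.2315)" -.2 8
```

```text
phi 1.2298464853053583 r 0.06033747238788827 z 0.1310365667699688 F [-1.2  2.2  9.8] grip 41.18550896644592 rot [ 3.13855265e+00 -1.33567774e-03  1.57202781e+00]
[[[-5,11,1],[0.003,-0.001,0.001],1],[[-8,9,0],[0,-0,0],1],[[-9,8,0],[0,-0,0],1],[[-10,6,0],[0,-0,0],1],[[-11,4,0],[0,-0,0],1],[[-12,2,0],[0,-0,0],1],[[-12,-1,0],[0,-0,0],1],[[-12,-3,0],[0,-0,0],1]]
```

Request:
move_arm:
  moves:
    - [[-5,11,0],[0,0,0],1]
    - [[-8,9,0],[0,0,0],1]
    - [[-9,8,0],[0,0,0],1]
    - [[-10,6,0],[0,0,0],1]
    - [[-11,4,0],[0,0,0],1]

```text
time: 12.15
ee_pos: [0.6275, -0.2195, 0.131]
tcp_rot: [3.141, 0.001, 1.572]
force: [-5.7, 1.4, 11.2]
width: 0.244
grip_force: 41.2
```

```bash
python3 wh.py "(.5705,-.2315)" -.2 8
```

```text
phi 0.2071604239822533 r 0.058232600662495006 z 0.13098499465255212 F [-5.7  1.4 11.2] grip 41.245161294937134 rot [3.14100291e+00 7.76351930e-04 1.57208925e+00]
[[[-12,3,1],[0.001,0.001,0.001],1],[[-11,-1,-0],[-0,-0,0],1],[[-12,-4,-0],[-0,-0,0],1],[[-11,-5,-0],[-0,-0,0],1],[[-9,-8,-0],[-0,-0,0],1],[[-7,-9,-0],[-0,-0,0],1],[[-6,-11,-0],[-0,-0,0],1],[[-3,-11,0],[-0,-0,0],1]]
```

Request:
move_arm:
  moves:
    - [[-11,1,0],[0,0,0],1]
    - [[-11,-1,0],[0,0,0],1]
    - [[-12,-4,0],[0,0,0],1]
    - [[-11,-5,0],[0,0,0],1]
    - [[-9,-8,0],[0,0,0],1]

```text
time: 12.78
ee_pos: [0.6105, -0.273, 0.129]
tcp_rot: [3.141, 0.001, 1.574]
force: [-0.4, -0.2, 0.6]
width: -0.004
grip_force: 0.0
```

```bash
python3 wh.py "(.569,-.2307)" -.2 8
```

```text
phi -0.7943511973204547 r 0.059260198442654524 z 0.1289997758229285 F [-0.4 -0.2  0.6] grip 0.0 rot [3.14111029e+00 1.26514245e-03 1.57375193e+00]
[[[-8,-9,-1],[0,0.001,0.003],1],[[-5,-10,0],[0,0,-0],1],[[-4,-12,-0],[0,0,-0],1],[[-1,-12,-0],[0,0,-0],1],[[2,-12,-0],[0,0,-0],1],[[4,-11,-0],[0,0,-0],1],[[6,-11,-0],[0,0,-0],1],[[8,-9,-0],[0,0,-0],1]]
```

The fingers are shut, so the handle slipped out sideways, most likely at the stop. I'll rise and look.

Request:
move_arm:
  moves:
    - [[0,0,-45],[0,0,0],1]
    - [[0,0,-45],[0,0,0],0.3]
    - [[-40,0,-20],[0,0,0],0]

```text
time: 13.15
ee_pos: [0.6109, -0.3137, 0.2425]
tcp_rot: [3.138, 0.002, 1.573]
force: [0.4, -0.2, 0.9]
width: 0.423
grip_force: 0.0
```

```bash
python3 - <<'E'
from plant import *
from h import *
a=capture("scene");b=capture("top")
cv2.imwrite("pics/c4.png",np.hstack([cv2.resize(a["img"][180:320,150:290],(400,400)),cv2.resize(b["img"][190:290,360:460],(400,400))]))
C=np.array([.5695,-.231])
for c,bx in((a,(170,215,270,300)),(b,(375,205,445,280))):
    p=pts(c,mask(c,(20,150,120),(32,255,255),bx));h=p[p[:,2]>.125]
    if len(h):
        print(len(h),h.mean(0));h=h[h[:,2]>.160];print(len(h),h.mean(0),np.arctan2(*(h.mean(0)[:2]-C)[::-1]))
print(get_obs()["ee_pos"])
E
```

```text
58 [ 0.63586752 -0.22620474  0.14921775]
15 [ 0.6313604  -0.2254727   0.16439976] 0.0891144917459965
52 [ 0.62652157 -0.22174432  0.16276902]
39 [ 0.62781843 -0.22302265  0.1668752 ] 0.13594582545702172
[ 0.61071183 -0.31891551  0.24282406]
```

View pics/c4.png

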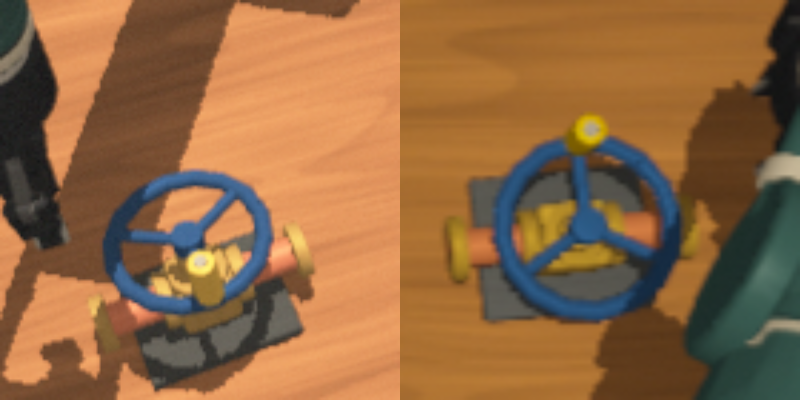

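Handle at about (.629,-.224): (588,132) in the top crop, (203,268) in the scene crop. I'll regrip harder and confirm the stop.

```bash
python3 - <<'E'
from plant import *
from h import *
o=get_obs();g=(.629,-.224)
plan(o["ee_pos"],o["tcp_rot"],[(.620,-.27,.24,np.pi/2,0),(*g,.24,np.pi/2,0),(*g,.24,np.pi/2,0),(*g,.19,np.pi/2,0),(*g,.155,np.pi/2,0),(*g,.13,np.pi/2,0),(*g,.13,np.pi/2,0)])
E
```

```text
[[[49,9,3],[0.006,0.006,-0.003],0],[[46,9,-0],[-0,0,0],0],[[-0,0,-0],[-0,0,0],0],[[-0,0,50],[-0,0,0],0],[[-0,0,35],[-0,0,0],0],[[-0,0,25],[-0,0,0],0],[[-0,0,-0],[-0,0,0],0]]
```

Request:
move_arm:
  moves:
    - [[49,9,3],[0.006,0.006,-0.003],0]
    - [[46,9,0],[0,0,0],0]
    - [[0,0,0],[0,0,0],0]
    - [[0,0,50],[0,0,0],0]
    - [[0,0,35],[0,0,0],0]
    - [[0,0,25],[0,0,0],0]
    - [[0,0,0],[0,0,0],0]

```text
time: 14.12
ee_pos: [0.6244, -0.2182, 0.1221]
tcp_rot: [-3.129, -0.007, 1.573]
force: [-0.4, 0.7, -0.6]
width: 1.001
grip_force: 0.0
```

Request:
move_arm:
  moves:
    - [[0,0,0],[0,0,0],1]
    - [[0,0,0],[0,0,0],1]
    - [[0,0,0],[0,0,0],1]
    - [[0,0,0],[0,0,0],1]
    - [[0,0,0],[0,0,0],1]
  force: 70

```text
time: 14.75
ee_pos: [0.628, -0.2183, 0.1276]
tcp_rot: [-3.137, -0.004, 1.575]
force: [-2.9, 0.4, 5.4]
width: 0.238
grip_force: 68.3
```

Request:
move_arm:
  moves:
    - [[-4,0,0],[0,0,0],1]
    - [[-3,0,0],[0,0,0],1]
    - [[0,0,0],[0,0,0],1]

```text
time: 15.12
ee_pos: [0.6281, -0.2191, 0.1276]
tcp_rot: [-3.136, -0.014, 1.574]
force: [-3.1, 17.7, 9.7]
width: 0.236
grip_force: 68.8
```

The stop is confirmed: 7 mm commanded gave 0.8 mm of motion and 17.7 N. I'll regrip to centre the handle, since the commanded y is already about -.225.

Request:
move_arm:
  moves:
    - [[0,0,0],[0,0,0],0.55]
    - [[0,0,0],[0,0,0],0.55]
    - [[0,0,0],[0,0,0],1]
    - [[0,0,0],[0,0,0],1]
    - [[0,0,0],[0,0,0],1]
    - [[0,0,0],[0,0,0],1]

```text
time: 15.88
ee_pos: [0.628, -0.2255, 0.1261]
tcp_rot: [-3.137, -0.005, 1.575]
force: [-0.1, -0.9, 0.2]
width: 0.238
grip_force: 68.3
```

Request:
move_arm:
  moves:
    - [[-4,0,0],[0,0,0],1]
    - [[0,0,0],[0,0,0],1]
    - [[0,0,0],[0,0,0],1]

```text
time: 16.25
ee_pos: [0.628, -0.2256, 0.1261]
tcp_rot: [-3.136, -0.011, 1.575]
force: [0.6, 10.5, 2.8]
width: 0.236
grip_force: 68.4
```

```bash
python3 wh.py "(.5692,-.231)" .25 9
```

```text
phi 0.09085565359290661 r 0.059035780226781645 z 0.12608095673032071 F [ 0.6 10.5  2.8] grip 68.36018800735474 rot [-3.13609142 -0.0105976   1.57454241]
[[[15,-2,-4],[-0.006,-0.011,0.004],1],[[13,-7,0],[0,0,-0],1],[[11,-10,0],[0,0,-0],1],[[9,-12,0],[0,0,-0],1],[[5,-14,0],[0,0,-0],1],[[2,-15,0],[0,0,-0],1],[[-2,-15,0],[0,0,-0],1],[[-6,-14,0],[0,0,-0],1]]
[[[-9,-12,0],[0,0,-0],1]]
```

Request:
move_arm:
  moves:
    - [[19,-2,-4],[-0.006,-0.011,0.004],1]
    - [[13,-7,0],[0,0,0],1]
    - [[11,-10,0],[0,0,0],1]
    - [[9,-12,0],[0,0,0],1]
    - [[5,-14,0],[0,0,0],1]
    - [[2,-15,0],[0,0,0],1]
    - [[-2,-15,0],[0,0,0],1]
    - [[-6,-14,0],[0,0,0],1]

```text
time: 17.25
ee_pos: [0.5364, -0.1798, 0.1266]
tcp_rot: [-3.141, 0.009, 1.571]
force: [11.7, -12.0, -37.7]
width: 0.239
grip_force: 69.8
```

```bash
python3 wh.py "(.5692,-.231)" .25 16
```

```text
phi 2.140167989910068 r 0.06084847307569295 z 0.1265807863106505 F [ 11.7 -12.  -37.7] grip 69.8270845413208 rot [-3.14053376  0.00889818  1.57132917]
[[[-10,-11,-3],[-0.001,0.009,0.001],1],[[-12,-9,-0],[-0,-0,-0],1],[[-14,-5,-0],[-0,-0,-0],1],[[-15,-2,-0],[-0,-0,-0],1],[[-15,2,-0],[-0,-0,-0],1],[[-14,5,-0],[-0,-0,-0],1],[[-12,9,-0],[-0,-0,-0],1],[[-10,11,-0],[-0,-0,-0],1]]
[[[-6,14,-0],[-0,-0,-0],1],[[-3,15,-0],[-0,-0,-0],1],[[1,14,-0],[-0,-0,-0],1],[[4,15,-0],[-0,-0,-0],1],[[8,12,-0],[-0,-0,-0],1],[[11,11,-0],[-0,-0,-0],1],[[13,7,-0],[-0,-0,-0],1],[[14,4,-0],[-0,-0,-0],1]]
```

Request:
move_arm:
  moves:
    - [[-14,-8,4],[0,0,0],1]
    - [[-12,-9,0],[0,0,0],1]
    - [[-14,-5,0],[0,0,0],1]
    - [[-15,-2,0],[0,0,0],1]
    - [[-15,2,0],[0,0,0],1]
    - [[-14,5,0],[0,0,0],1]
    - [[-12,9,0],[0,0,0],1]
    - [[-10,11,0],[0,0,0],1]

```text
time: 18.25
ee_pos: [0.5397, -0.2838, 0.1263]
tcp_rot: [-3.139, 0.004, 1.57]
force: [-0.1, 4.0, -14.4]
width: 0.24
grip_force: 72.1
```

```bash
sed -i 's/,\.130,np.pi/,p[2],np.pi/' wh.py; python3 wh.py "(.5692,-.231)" .25 8
```

```text
phi -2.0805506606226274 r 0.06050215799730658 z 0.12632086449389274 F [ -0.1   4.  -14.4] grip 72.13305115699768 rot [-3.13906829  0.00376376  1.56963996]
[[[-5,14,-0],[-0.003,0.004,-0.001],1],[[-2,15,-0],[0,-0,-0],1],[[2,15,-0],[0,-0,-0],1],[[5,14,0],[0,-0,-0],1],[[9,12,0],[0,-0,-0],1],[[11,10,0],[0,-0,-0],1],[[13,6,0],[0,-0,-0],1],[[15,3,0],[0,-0,-0],1]]
```

Request:
move_arm:
  moves:
    - [[-5,14,2],[0,0,0],1]
    - [[-2,15,0],[0,0,0],1]
    - [[2,15,0],[0,0,0],1]
    - [[5,14,0],[0,0,0],1]
    - [[9,12,0],[0,0,0],1]
    - [[11,10,0],[0,0,0],1]
    - [[13,6,0],[0,0,0],1]
    - [[15,3,0],[0,0,0],1]

```text
time: 19.25
ee_pos: [0.6284, -0.2356, 0.126]
tcp_rot: [-3.135, 0.006, 1.572]
force: [-19.4, -0.7, 5.2]
width: 0.24
grip_force: 74.3
```

```bash
python3 wh.py "(.5692,-.231)" .25 8
```

```text
phi -0.07680702825057845 r 0.05941209716283236 z 0.12603907001567344 F [-19.4  -0.7   5.2] grip 74.26541090011597 rot [-3.13512044  0.00636575  1.57239254]
[[[15,-0,-0],[-0.006,0.006,0.002],1],[[14,-5,-0],[-0,0,-0],1],[[13,-7,-0],[-0,0,-0],1],[[10,-11,-0],[-0,0,-0],1],[[8,-13,-0],[-0,0,-0],1],[[4,-14,-0],[-0,0,-0],1],[[0,-15,-0],[-0,0,-0],1],[[-3,-15,-0],[-0,0,-0],1]]
```

Request:
move_arm:
  moves:
    - [[15,-6,0],[0,0,0],1]
    - [[14,-5,0],[0,0,0],1]
    - [[13,-7,0],[0,0,0],1]
    - [[10,-11,0],[0,0,0],1]
    - [[8,-13,0],[0,0,0],1]
    - [[4,-14,0],[0,0,0],1]
    - [[0,-15,0],[0,0,0],1]
    - [[-3,-15,0],[0,0,0],1]

```text
time: 20.25
ee_pos: [0.5454, -0.1754, 0.126]
tcp_rot: [3.137, 0.007, 1.571]
force: [4.0, -2.9, 5.2]
width: 0.236
grip_force: 73.7
```

```bash
python3 wh.py "(.5692,-.231)" .25 8
```

```text
phi 1.9755661656772403 r 0.060487844671931246 z 0.12601755435073758 F [ 4.  -2.9  5.2] grip 73.73522758483887 rot [3.13694697 0.00725995 1.5711954 ]
[[[-8,-13,-0],[0.005,0.007,0],1],[[-11,-10,0],[-0,0,0],1],[[-12,-8,0],[-0,0,0],1],[[-15,-4,0],[-0,0,0],1],[[-15,-1,0],[-0,0,0],1],[[-14,3,0],[-0,0,0],1],[[-14,7,0],[-0,0,0],1],[[-11,9,0],[-0,0,0],1]]
```

Request:
move_arm:
  moves:
    - [[-8,-13,0],[0,0,0],1]
    - [[-11,-10,0],[0,0,0],1]
    - [[-12,-8,0],[0,0,0],1]
    - [[-15,-4,0],[0,0,0],1]
    - [[-15,-1,0],[0,0,0],1]
    - [[-14,3,0],[0,0,0],1]
    - [[-14,7,0],[0,0,0],1]
    - [[-11,9,0],[0,0,0],1]

```text
time: 21.25
ee_pos: [0.5275, -0.2751, 0.126]
tcp_rot: [3.14, 0.005, 1.57]
force: [1.5, 6.7, 6.8]
width: 0.241
grip_force: 74.2
```

```bash
python3 wh.py "(.5692,-.231)" .25 9
```

```text
phi -2.32806353590548 r 0.0607431976177314 z 0.12601669667087712 F [1.5 6.7 6.8] grip 74.20476794242859 rot [3.13999624 0.00498823 1.56962836]
[[[-8,13,0],[0.002,0.005,-0.001],1],[[-6,13,0],[-0,-0,-0],1],[[-2,15,0],[-0,-0,-0],1],[[2,15,0],[-0,-0,-0],1],[[5,14,0],[-0,-0,-0],1],[[9,12,0],[-0,-0,-0],1],[[11,10,0],[-0,-0,-0],1],[[14,7,0],[-0,-0,-0],1]]
[[[14,3,0],[-0,-0,-0],1]]
```

Request:
move_arm:
  moves:
    - [[-7,13,0],[0,0,0],1]
    - [[-6,13,0],[0,0,0],1]
    - [[-2,15,0],[0,0,0],1]
    - [[2,15,0],[0,0,0],1]
    - [[5,14,0],[0,0,0],1]
    - [[9,11,0],[0,0,0],1]
    - [[11,9,0],[0,0,0],1]
    - [[14,5,0],[0,0,0],1]

```text
time: 22.25
ee_pos: [0.6247, -0.251, 0.1261]
tcp_rot: [3.136, 0.01, 1.57]
force: [4.9, -4.7, 2.6]
width: 0.238
grip_force: 73.9
```

```bash
python3 wh.py "(.5692,-.231)" .2 2
```

```text
phi -0.34591943413410886 r 0.05899849567326457 z 0.12612357415508338 F [ 4.9 -4.7  2.6] grip 73.86292576789856 rot [3.13556778 0.00990365 1.57013268]
[[[11,4,-0],[0.006,0.01,-0.001],1],[[12,0,-0],[0,-0,0],1]]
```

Target is the stop pose (.628, -.2256), which is 25 mm of tool x and 3 mm of tool y away.

Request:
move_arm:
  moves:
    - [[12,3,0],[0,0,0],1]
    - [[12,0,0],[0,0,0],1]
    - [[0,0,0],[0,0,0],1]
    - [[0,0,0],[0,0,0],1]

```text
time: 22.75
ee_pos: [0.6278, -0.2242, 0.1261]
tcp_rot: [3.136, 0.005, 1.571]
force: [4.9, 3.8, 4.4]
width: 0.241
grip_force: 74.2
```

```bash
python3 - <<'E'
from plant import *
from h import *
a=capture("scene");b=capture("top");o=get_obs();print(o["ee_pos"],o["force"],o["grip_force"])
cv2.imwrite("pics/c5.png",np.hstack([cv2.resize(a["img"][180:320,150:290],(400,400)),cv2.resize(b["img"][160:310,200:350],(400,400))]))
E
```

```text
[ 0.62782422 -0.2242185   0.12611336] [5.25021413 2.27448131 5.06698567] 74.20076608657837
```

View pics/c5.png

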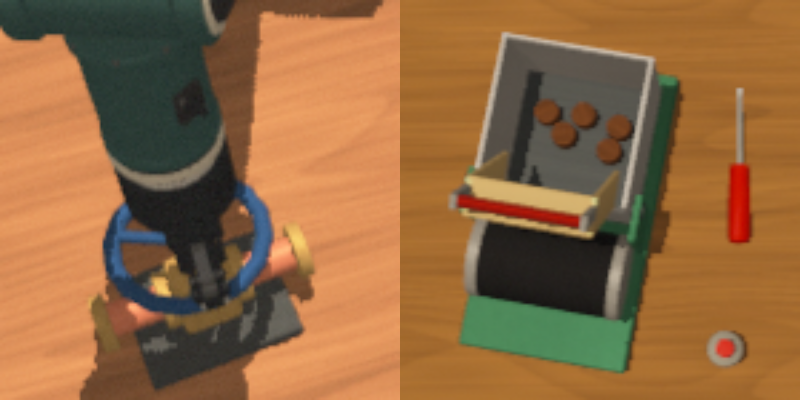

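The gripper holds the handle at the stop angle after two turns. The buttons are in the hopper, and the screwdriver and glue are undisturbed.

```bash
python3 -c "
from plant import *
print(job_done())"
```

```text
the job is handed in; nothing more can be done
None
```

I handed the job in at about 23 s on the robot's clock: by my own readings all five buttons are in the hopper and the valve was closed to its stop, then opened two turns (within about 0.03 rad), with the gripper still on the yellow handle; the judge returned no verdict.

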